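Click the blue adapter sleeve onto the mixer spindle

ROBOT

A 6-joint arm with a two-finger parallel gripper is mounted at the origin on a cart in front of the work surface, level with it; the furniture and walls round the work are solid. World frame = base frame: x ahead of the robot, y to its left, z up, the work surface at z = 0. Lengths are in mm, angles in rad, forces in N, time in s.
With the tool pointing down it reaches from about 350 to 775 mm from the base axis. Payload 7.3 kg.
Tool frame: the origin (TCP) lies between the finger pads; the fingertips stand bot.tips_ahead ahead of it and the grasp point (between the pads) lies 6 mm ahead of it (bot.tips_ahead is the distance from the TCP to the fingertips, in mm); z points along the fingers, y is the line along which they close (so a half turn about z gives the same grasp; the last joint's range is limited). The gripper opens to 92 mm and grips with 3 to 60 N. Pads are 19 mm wide; open, the fingers measure 130 mm over their backs; the gripper's body (75 mm by 190 mm) begins 47 mm behind the grasp point.
Start: joints at [-1.427, 0.342, 1.524, -0, 1.275, -0.146], TCP at [150.046, -503.119, 251.741] pointing down, gripper open.
Joint ranges: [-2.53, 2.53], [-0.77, 2.02], [0.04, 2.7], [-1, 4.14], [0.28, 2.66], [-3.11, 3.11]. Speed limits (rad/s): [2.57, 2.57, 3.14, 3.14, 3.14, 3.14].

INTERFACE

Orientations are given as [roll, pitch, yaw] about the fixed x, y, z axes, in that order (R = Rz(yaw) Ry(pitch) Rx(roll)).
In Python, from plant import bot gives the robot as it stands. The module is installed in compiled form; this text tells all that it offers.
- The arm moves only by the tool step_arm, never from a script. Its argument "targets" is one flat list of numbers, 7 for each row, row after row: the opening, from 0 (shut) to 1 (fully open), then the shift along the tool's x, y, z each as a share of 100 mm, from -1 to 1, then the turn, a rotation vector about the tool's x, y, z each as a share of pi/4 rad, from -1 to 1. A call has 1 to 20 rows; each row is the pose to reach, as a shift and turn from the pose commanded when the call began, along the tool's axes at that moment; what a row does not reach only later rows make up. A row lasts 1/8 s, in which the tool goes at most 62.5 mm and 10.7 degrees, less where a joint would pass 70% of its speed; a pose out of reach is approached as far as the arm can. A call with a number of a shift or a turn outside -1 to 1 is refused whole. A call with a gripper value outside its range is refused whole. The fingers move at their own pace and stop on an object; the grip force is fixed at half the most. Time passes only in rows, so rows that repeat a pose let the fingers close. It gives the time, the measured TCP pose, the force, the opening and the grip force at its end, in the units of the state.
- bot.get_obs(): the state, without advancing time (a new reading comes with each control period).
- bot.capture(name): name is "scene" or "top" or "wrist"; returns (picture, depth): 420x560x3 uint8, blue, green, red; 420x560 float32, mm along the optical axis (not along the pixel's ray), 0 where there is no reading.
- bot.camera_info(name): a dict with "fx", "fy", "cx", "cy" (pixels), "camera_from_world" (4x4, takes a point from world to camera coordinates); the wrist camera has in their place "hand_eye" (4x4, takes a point from camera to tool coordinates, whose origin is the TCP and whose axes are the flange's). Camera axes: x right, y down, z forward; pixel columns grow to the right and rows downward; lengths in mm; the calibration is good to about 2 mm. A picture is of the moment at which its call begins: read the wrist's pose just before it. camera_info takes no time and is no camera call.
- bot.close_job(): hands the job in; it is judged then, once.
The state is a dict: "time": time; "joint_positions": joint angles; "dq": joint speeds; "tau": joint torques, N m; "tool_pos": TCP position; "tcp_rot": TCP orientation; "contact_force": force on the tool from outside, world axes, zero at the start; "moment": the same for the moment, N m; "grip_width": finger opening in mm; "finger_force": force on a finger pad.
Only numpy, scipy, OpenCV 4.12 (cv2) and the standard library are available. Lean on these libraries where they do the work, as an engineer would, in place of code of your own. Each camera call takes 0.05 s, during which the arm holds its last target. There are 200 camera calls.

TASK

Slide the blue adapter sleeve down over the upright spindle of the mixer drive and press it past the sprung balls until it clicks home: sitting on the steel shoulder, with the balls sprung out again above its top rim. Let go of it, and leave the orange sleeve standing where it is.

Things in the scene. Friction and masses are not known exactly. Their poses are not given: they have to be found in the camera images.
- blue_sleeve_mid (a point): Centre (half-way up, on the axis) of the loose blue plastic adapter sleeve: an upright tube open at both ends, 38 mm outside diameter, 21 mm bore, 44 mm tall, about 90 g, standing on the bench. z is its axis; either end may go down and its yaw does not matter. Take it across its outside.
- orange_sleeve_mid (a point): Centre (half-way up) of the orange adapter sleeve, the same shape and size as the blue one, also standing loose on the bench. Not to be used: it stays where it is.
- seat (a point): On the spindle's axis, level with the steel shoulder (32 mm wide, 64 mm above the bench) where the sleeve's lower end must rest, so its centre ends 22 mm above. z up the spindle: steel, upright, 18 mm diameter, rising 64 mm above this point, its top 8 mm tapering to 9 mm. Part of the fixed mixer drive: round white housing, blue stripe, 100 mm wide, its top 46 mm (middle disc 50 mm) above the bench.
- detent (a joint): Press-in of one of the two sprung brass balls, m: 0 = out, 0.002 (up to 0.0035) inside a sleeve, 0 again when it is home below. They stick out 3.5 mm from opposite sides of the spindle (+y, -y of the seat), centred 50 mm above the seat. A lowered sleeve meets them with its foot about 55 mm above the seat; its weight will not pass them, 5 to 10 N will, then it slides freely to the shoulder.

How it is judged (in metres and radians):
At the end, for the whole second after the job is handed in: The blue sleeve is on the spindle, its centre within 6 mm of the spindle's axis and less than 26 mm above the seat point (its lower end within 4 mm of the shoulder), tilted less than 8 degrees, with the ball sprung out again (pressed in less than 1.2 mm) (horizontal distance between blue_sleeve_mid and seat below 0.006 m and z of blue_sleeve_mid in the frame of seat between 0.015 and 0.026 m and angle between the z axis of blue_sleeve_mid and the z axis of seat, either way round below 0.15 rad and value of joint detent below 0.0012 m); the robot touches nothing.
It fails at once if the orange sleeve was moved more than 30 mm (distance of orange_sleeve_mid from where it was at the start of the episode above 0.03 m).
It also fails if it takes over 35 s, if anything falls off the work surface, if the arm or the gripper's body presses on something with over 40 N, if the wrist force passes 120 N, or if a joint passes its speed limit or range.

## Working session

There is one attempt and no reset: what is moved stays moved. The work goes in short steps, Python scripts to look and compute and a tool call to move; the robot and the scene stay as the last step left them, time stands still between calls to the robot, and variables do not carry over. Pictures are saved under pics/ and viewed, at most 10 in all, crops included, and the job is handed in when it is done.

Besides the shell and the picture viewer there is one more tool, called after "Emit:" as a command line: name --argument value ..., lists and objects as JSON in quotes. step_arm: Moves the arm, as the interface text tells. Shift numbers are shares of 100 mm and turn numbers shares of pi/4 rad, none past 1 either way. Its arguments: {"type":"object","properties":{"targets":{"type":"array"}},"required":["targets"]}

```bash
mkdir -p pics; python3 - <<'E'
from plant import bot
import numpy as np,cv2
print(bot.tips_ahead); o=bot.get_obs(); print(o['time'],o['tool_pos'],o['tcp_rot'],o['grip_width'])
for n in("scene","top"):
    p,d=bot.capture(n); cv2.imwrite(f"pics/{n}.png",p); np.save(f"{n}_d.npy",d)
    i=bot.camera_info(n); print(n,i)
print(bot.camera_info("wrist"))
a=cv2.imread("pics/scene.png");b=cv2.imread("pics/top.png")
cv2.imwrite("pics/both.png",cv2.resize(np.hstack([a,b]),(800,300)))
E
```

```text
25.0
0.0 [ 149.99195633 -502.71699223  251.02973422] [-3.14002384e+00 -2.76238618e-04  2.89768604e-01] 91.42168085554225
scene {'fx': 479.11449858552805, 'fy': 479.11449858552805, 'cx': 276.25443144462645, 'cy': 206.3968758333381, 'camera_from_world': array([[-6.97576465e-01, -7.16245656e-01,  1.94739741e-02,
         2.91579764e+02],
       [-4.30308056e-01,  3.97050655e-01, -8.10669941e-01,
         3.35711463e+02],
       [ 5.72906670e-01, -5.73884080e-01, -5.85179469e-01,
         5.98831146e+02],
       [ 0.00000000e+00,  0.00000000e+00,  0.00000000e+00,
         1.00000000e+00]])}
top {'fx': 432.9340780461013, 'fy': 432.9340780461013, 'cx': 286.1574449668734, 'cy': 207.75556570693868, 'camera_from_world': array([[-2.50571152e-02, -9.99614328e-01,  1.19722821e-02,
        -9.39137171e+01],
       [-9.90605893e-01,  2.32172659e-02, -1.34762472e-01,
         5.12378202e+02],
       [ 1.34432534e-01, -1.52365720e-02, -9.90805602e-01,
         1.03177099e+03],
       [ 0.00000000e+00,  0.00000000e+00,  0.00000000e+00,
         1.00000000e+00]])}
{'fx': 290.90986719060345, 'fy': 290.90986719060345, 'cx': 279.3160996958984, 'cy': 207.80491541665623, 'hand_eye': array([[ 3.68436558e-04, -9.67026599e-01, -2.54675130e-01,
         6.86322175e+01],
       [ 9.99999932e-01,  3.48621834e-04,  1.22940732e-04,
         5.92789105e-01],
       [-3.01016474e-05, -2.54675158e-01,  9.67026661e-01,
        -1.33895424e+02],
       [ 0.00000000e+00,  0.00000000e+00,  0.00000000e+00,
         1.00000000e+00]])}
```

View pics/top.png

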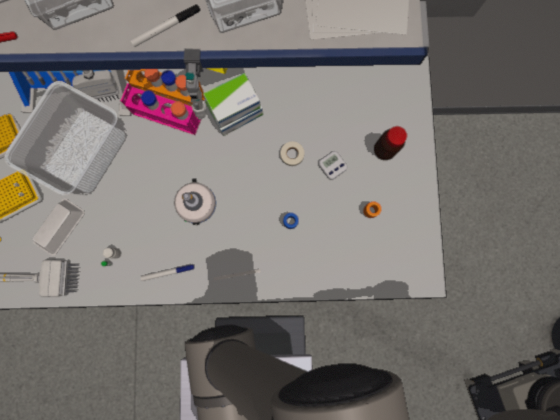

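View pics/scene.png

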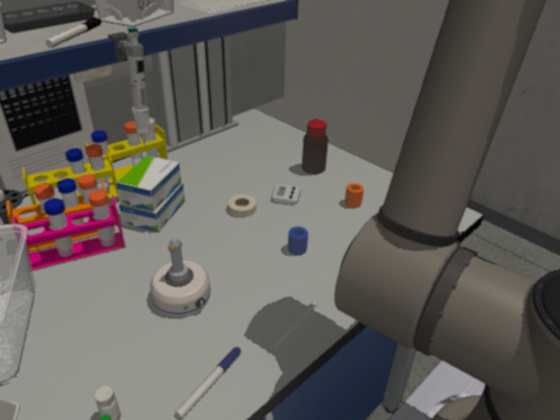

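The top view shows the blue sleeve at about (290,220), the orange one at (372,209), and the mixer at (195,202) with its spindle near (188,199). In the scene view, blue is at (298,240) and the spindle top at (176,243). Next I'll enlarge these.

```bash
python3 - <<'E'
import cv2,numpy as np
b=cv2.imread("pics/top.png");a=cv2.imread("pics/scene.png")
c=lambda im,x,y:cv2.resize(im[y:y+60,x:x+80],None,fx=5,fy=5,interpolation=cv2.INTER_CUBIC)
cv2.imwrite("pics/crops.png",np.vstack([np.hstack([c(b,155,170),c(b,250,190)]),np.hstack([c(a,140,230),c(a,260,210)])]))
E
```

```text
(no output)
```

View pics/crops.png

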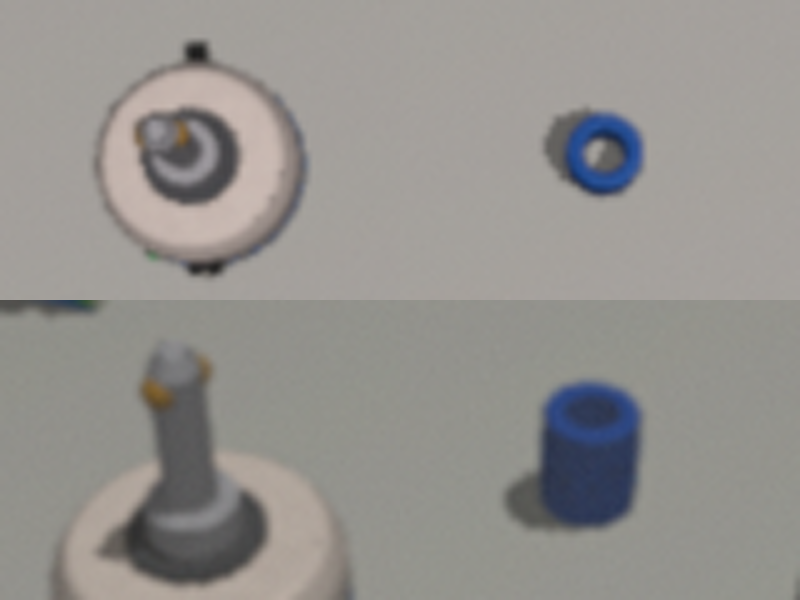

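The crops show, in full-image pixels:
- **Top view:** spindle tip (187,196), shoulder (192,200.5), blue rim (290.8,220.5).
- **Scene view:** spindle tip (174.8,240), blue rim (298.4,232.5).

```bash
cat > h.py <<'E'
import numpy as np
from plant import bot
from scipy.spatial.transform import Rotation as R
def cam(n,pose=None):
    i=bot.camera_info(n); K=(i['fx'],i['fy'],i['cx'],i['cy'])
    if n!="wrist": return K,np.linalg.inv(i['camera_from_world'])
    T=np.eye(4); T[:3,:3]=R.from_euler('xyz',pose[1]).as_matrix(); T[:3,3]=pose[0]
    return K,T@i['hand_eye']
def at(n,u,v,z,pose=None):
    (fx,fy,cx,cy),T=cam(n,pose)
    d=T[:3,:3]@[(u-cx)/fx,(v-cy)/fy,1]; c=T[:3,3]
    return (c+d*(z-c[2])/d[2]).round(1)
E
python3 - <<'E'
from h import *
for a in [("top",186.6,196,128),("top",191.4,200.2,64),("top",192.6,200.6,50),("scene",174.4,240,128),("top",290.4,220.2,44),("scene",298,232.2,44),("top",372,208,44)]: print(a,at(*a))
E
```

```text
('top', 186.6, 196, 128) [529.3 118.5 128. ]
('top', 191.4, 200.2, 64) [529.6 120.8  64. ]
('top', 192.6, 200.6, 50) [530.8 120.7  50. ]
('scene', 174.4, 240, 128) [527.6 121.3 128. ]
('top', 290.4, 220.2, 44) [ 477.9 -115.7   44. ]
('scene', 298, 232.2, 44) [ 477.4 -114.5   44. ]
('top', 372, 208, 44) [ 503.2 -316.4   44. ]
```

The two cameras agree: blue is near (477.7,-115.2) and the spindle near (529,120). I'll move toward the sleeve now.

Emit:
step_arm --targets '[1,0.5,-0.35,0,0,0,0,1,1,-0.65,0,0,0,0]'

```text
time: 0.35
tool_pos: [227.6, -411.0, 251.1]
tcp_rot: [-3.14, -0.0, 0.288]
contact_force: [0.7, -0.9, 0.1]
grip_width: 91.8
finger_force: 0.0
```

Emit:
step_arm --targets '[1,0.5,-0.35,0,0,0,0,1,1,-0.65,0,0,0,0]'

```text
time: 0.6
tool_pos: [305.3, -319.6, 251.5]
tcp_rot: [-3.141, 0.0, 0.289]
contact_force: [1.0, -0.2, 0.1]
grip_width: 91.8
finger_force: 0.0
```

Emit:
step_arm --targets '[1,0.5,-0.35,0,0,0,0,1,1,-0.65,0,0,0,0]'

```text
time: 0.85
tool_pos: [382.6, -228.7, 251.6]
tcp_rot: [-3.142, 0.0, 0.29]
contact_force: [1.6, -0.6, -0.5]
grip_width: 91.7
finger_force: 0.0
```

Emit:
step_arm --targets '[1,0.5,-0.4,0.2,0,0,0,1,1,-0.8,0.6,0,0,0,1,1,-0.82,0.8,0,0,0,1,1,-0.82,0.8,0,0,0]'

```text
time: 1.35
tool_pos: [453.2, -121.8, 169.8]
tcp_rot: [-3.138, 0.004, 0.292]
contact_force: [-0.5, -0.4, 0.5]
grip_width: 91.6
finger_force: 0.0
```

```bash
python3 - <<'E'
from h import *
import cv2
o=bot.get_obs(); print(o['time'],o['tool_pos'],o['tcp_rot'])
np.save("pose.npy",np.array([o['tool_pos'],o['tcp_rot']]))
p,d=bot.capture("wrist"); cv2.imwrite("pics/w1.png",p)
E
```

```text
1.35 [ 453.19613107 -121.80457935  169.84836556] [-3.13820929  0.00411111  0.29244006]
```

View pics/w1.png

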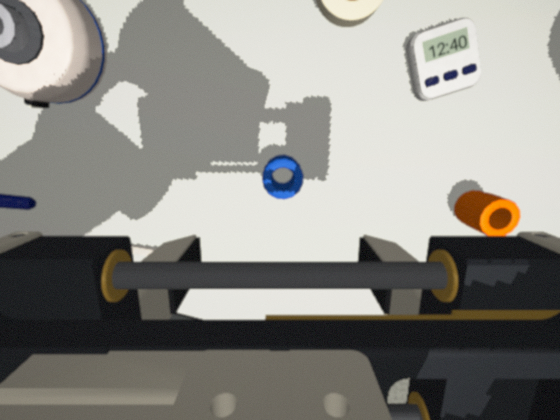

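The wrist view shows the blue sleeve's rim at about (282.5,176.5), between the open fingers and a little ahead of them.

```bash
python3 - <<'E'
from h import *
P=np.load("pose.npy")
w=at("wrist",282.5,176.5,44,P); print(w)
M=R.from_euler('xyz',P[1]).as_matrix()
for t in ([*w[:2],36],[477.7,-115.2,36]): print((M.T@(np.array(t)-P[0])).round(1))
E
```

```text
[ 481.6 -116.4   44. ]
[ 29.3   3.5 133.7]
[ 25.9   1.2 133.7]
```

Emit:
step_arm --targets '[1,0.27,0.02,0.3,0,0,0,1,0.27,0.02,0.8,0,0,0,1,0.27,0.02,1,0,0,0,1,0.27,0.02,1,0,0,0]'

```text
time: 1.9
tool_pos: [480.2, -118.8, 71.7]
tcp_rot: [-3.141, 0.001, 0.288]
contact_force: [0.8, 0.3, -0.5]
grip_width: 91.7
finger_force: 0.0
```

Emit:
step_arm --targets '[1,0,0,0.2,0,0,0,1,0,0,0.34,0,0,0,1,0,0,0.34,0,0,0,0,0,0,0.34,0,0,0,0,0,0,0.34,0,0,0,0,0,0,0.34,0,0,0,0,0,0,0.34,0,0,0,0,0,0,0.34,0,0,0,0,0,0,0.34,0,0,0,0,0,0,0.34,0,0,0,0,0,0,0.34,0,0,0]'

```text
time: 3.28
tool_pos: [480.6, -117.5, 37.7]
tcp_rot: [-3.142, 0.0, 0.29]
contact_force: [0.2, -0.0, 1.7]
grip_width: 36.4
finger_force: 30.0
```

Gripped. Lifting, then carrying toward the spindle.

Emit:
step_arm --targets '[0,0,0,-0.3,0,0,0,0,0,0,-0.8,0,0,0,0,0,0,-1,0,0,0]'

```text
time: 3.65
tool_pos: [481.6, -118.0, 140.1]
tcp_rot: [3.139, -0.003, 0.29]
contact_force: [0.6, -1.1, -0.8]
grip_width: 36.3
finger_force: 30.0
```

Emit:
step_arm --targets '[0,0.2,-0.3,-0.3,0,0,0,0,0.45,-0.8,-0.6,0,0,0,0,0.55,-1,-0.6,0,0,0]'

```text
time: 4.03
tool_pos: [506.0, -4.0, 200.0]
tcp_rot: [3.14, -0.004, 0.292]
contact_force: [0.5, 0.3, -1.5]
grip_width: 36.0
finger_force: 30.0
```

Emit:
step_arm --targets '[0,0.3,-0.3,0,0,0,0,0,0.6,-0.53,0,0,0,0,0,0.6,-0.53,0,0,0,0,0,0.6,-0.53,0,0,0,0]'

```text
time: 4.53
tool_pos: [546.5, 61.5, 197.2]
tcp_rot: [3.142, 0.001, 0.29]
contact_force: [-0.1, -0.8, -1.2]
grip_width: 35.9
finger_force: 30.0
```

```bash
python3 - <<'E'
from h import *
import cv2
o=bot.get_obs(); print(o['time'],o['tool_pos'],o['tcp_rot'],o['grip_width'],o['contact_force'])
np.save("pose.npy",np.array([o['tool_pos'],o['tcp_rot']]))
s,_=bot.capture("scene");t,_=bot.capture("top");w,_=bot.capture("wrist")
print(at("top",0,0,0))
# predicted pixel of the sleeve foot in scene/top
for n in("scene","top"):
    K,T=cam(n); c=np.linalg.inv(T)@np.r_[o['tool_pos']-[0,0,38],1]; print(n,K[0]*c[0]/c[2]+K[2],K[1]*c[1]/c[2]+K[3])
c=lambda im,x,y,w,h,f:cv2.resize(im[y:y+h,x:x+w],None,fx=f,fy=f,interpolation=cv2.INTER_CUBIC)
cv2.imwrite("pics/m.png",np.vstack([np.hstack([c(s,130,140,133,100,3),c(t,150,150,133,100,3)]),np.pad(c(w,80,0,400,300,1),((0,0),(0,398),(0,0)))]))
cv2.imwrite("pics/s2.png",s);cv2.imwrite("pics/t2.png",t);cv2.imwrite("pics/w2.png",w)
E
```

```text
4.525 [546.5259292   61.52886694 197.21003847] [3.14150531e+00 1.48974496e-03 2.90105161e-01] 35.93477647909876 [-0.07790237 -0.80580419 -1.18886676]
[1099.1  651.9    0. ]
scene 196.36771341290367 203.88972921657754
top 209.68073332174976 185.32551121626352
```

View pics/m.png

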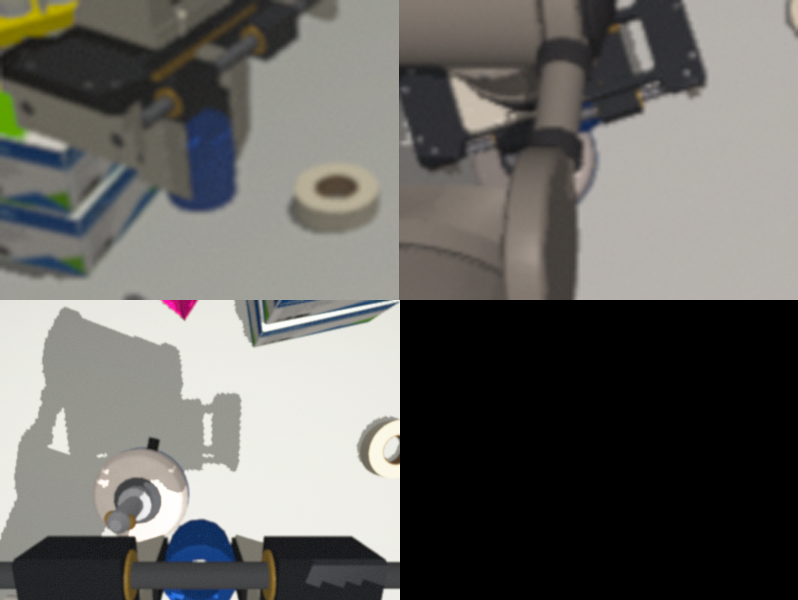

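The wrist view shows the held sleeve's front at about (280,220) and the spindle tip near (200,220). In the scene view the sleeve's foot is visible. I'll enlarge both.

```bash
python3 - <<'E'
from h import *
import cv2
P=np.load("pose.npy")
s=cv2.imread("pics/s2.png");w=cv2.imread("pics/w2.png")
c=lambda im,x,y,w,h,f:cv2.resize(im[y:y+h,x:x+w],None,fx=f,fy=f,interpolation=cv2.INTER_CUBIC)
cv2.imwrite("pics/m2.png",np.hstack([c(w,180,190,130,110,4),c(s,180,170,40,55,8)[:440]]))
M=R.from_euler('xyz',P[1]).as_matrix()
def px(n,q):
    K,T=cam(n,P); a=np.linalg.inv(T)@np.r_[q,1]; return [round(float(K[i]*a[i]/a[2]+K[i+2]),1) for i in(0,1)]
for x0 in(-3,0,3):
    # wrist: foremost silhouette (min row) of foot circle, and sides ; scene: lowest silhouette of foot circle, leftmost/rightmost
    th=np.linspace(0,6.28,180); C=[P[0]+M@[x0+19*np.cos(t),19*np.sin(t),37.7] for t in th]
    W=np.array([px("wrist",q) for q in C]); S=np.array([px("scene",q) for q in C])
    print(x0,"wrist top row",W[W[:,1].argmin()],"cols",W[:,0].min(),W[:,0].max(),"scene lowest",S[S[:,1].argmax()],"cols",S[:,0].min(),S[:,0].max())
for q in([529,120,128],[529.3,118.5,128],[529,121,128],[532,120,128]): print(q,px("wrist",q))
E
```

```text
-3 wrist top row [278.3 219.5] cols 248.3 308.3 scene lowest [197.9 211.2] cols 186.1 209.6
0 wrist top row [278.3 214.8] cols 248.2 308.5 scene lowest [196.8 210.6] cols 184.6 208.1
3 wrist top row [278.3 210.1] cols 248.1 308.6 scene lowest [194.  210.1] cols 183.1 206.6
[529, 120, 128] [195.4, 227.6]
[529.3, 118.5, 128] [197.5, 227.8]
[529, 121, 128] [194.1, 227.3]
[532, 120, 128] [196.3, 223.9]
```

View pics/m2.png

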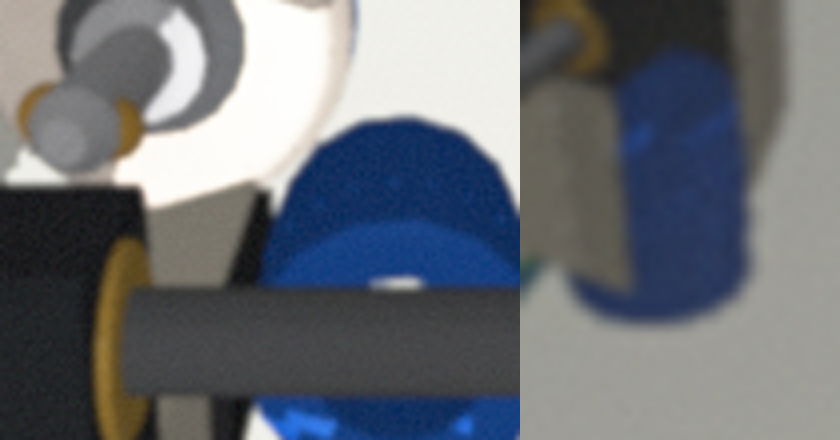

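Within the wrist view alone, the sleeve sits about 2.6 mm behind the TCP in x. The spindle tip at (195.9,224.6) maps to about (531.5,119.5). I'll go just above the spindle and check alignment in the scene view.

Emit:
step_arm --targets '[0,0.02,-0.3,0,0,0,0,0,0.04,-0.61,0,0,0,0,0,0.04,-0.61,0.2,0,0,0,0,0.04,-0.61,0.25,0,0,0,0,0.04,-0.61,0.25,0,0,0]'

```text
time: 5.3
tool_pos: [533.5, 120.8, 172.7]
tcp_rot: [3.142, 0.001, 0.289]
contact_force: [0.2, 0.4, -0.8]
grip_width: 36.4
finger_force: 30.0
```

```bash
python3 - <<'E'
from h import *
import cv2
o=bot.get_obs(); print(o['time'],o['tool_pos'],o['tcp_rot'],o['grip_width'],o['contact_force'])
np.save("pose.npy",np.array([o['tool_pos'],o['tcp_rot']]))
s,_=bot.capture("scene");w,_=bot.capture("wrist")
c=lambda im,x,y,w,h,f:cv2.resize(im[y:y+h,x:x+w],None,fx=f,fy=f,interpolation=cv2.INTER_CUBIC)
cv2.imwrite("pics/n.png",np.hstack([c(s,145,190,65,100,6),c(w,210,150,100,150,4)]))
E
```

```text
5.3 [533.48655328 120.79518801 172.70066165] [3.14155315e+00 5.72595372e-04 2.88713465e-01] 36.44736168737497 [ 0.23144954  0.36414749 -0.75317122]
```

View pics/n.png

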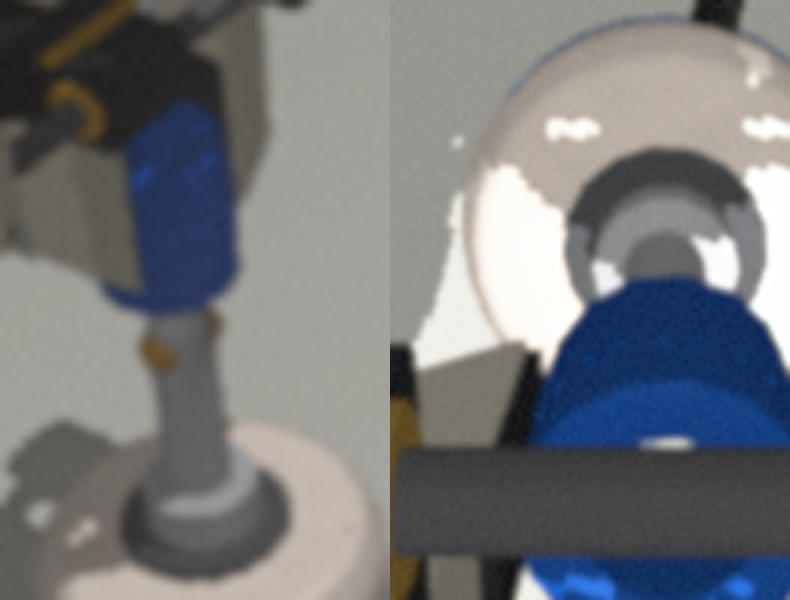

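The sleeve is well lined up. In the wrist crop the sleeve axis is at column ~668 and the spindle at ~666. In the scene crop the sleeve foot's centre is at ~171.5 and the spindle axis extrapolates to ~173, so the error is under 1 mm. I'll lower it gently, watching the force.

Emit:
step_arm --targets '[0,0,0,0.05,0,0,0,0,0,0,0.09,0,0,0,0,0,0,0.13,0,0,0,0,0,0,0.13,0,0,0]'

```text
time: 5.9
tool_pos: [533.3, 121.5, 159.2]
tcp_rot: [-3.141, 0.001, 0.29]
contact_force: [0.8, -0.8, -0.7]
grip_width: 36.4
finger_force: 30.0
```

Foot is at about 121.5 mm with no side force. Next, through the balls.

Emit:
step_arm --targets '[0,0,0,0.04,0,0,0,0,0,0,0.08,0,0,0,0,0,0,0.12,0,0,0,0,0,0,0.12,0,0,0]'

```text
time: 6.4
tool_pos: [532.6, 121.4, 146.7]
tcp_rot: [-3.141, 0.003, 0.29]
contact_force: [-3.7, -0.9, -2.1]
grip_width: 36.5
finger_force: 30.0
```

Emit:
step_arm --targets '[0,-0.01,0,0.06,0,0,0,0,-0.01,0,0.14,0,0,0,0,-0.01,0,0.22,0,0,0,0,-0.01,0,0.3,0,0,0,0,-0.01,0,0.38,0,0,0,0,-0.01,0,0.38,0,0,0]'

```text
time: 7.15
tool_pos: [532.4, 121.1, 108.6]
tcp_rot: [-3.142, 0.001, 0.29]
contact_force: [-1.0, -0.7, -2.9]
grip_width: 36.3
finger_force: 30.0
```

Emit:
step_arm --targets '[0,0,0,0.03,0,0,0,0,0,0,0.06,0,0,0,0,0,0,0.08,0,0,0,0,0,0,0.08,0,0,0]'

```text
time: 7.65
tool_pos: [533.0, 121.3, 101.9]
tcp_rot: [3.141, -0.001, 0.29]
contact_force: [-0.8, 0.1, -1.2]
grip_width: 36.3
finger_force: 30.0
```

```bash
python3 - <<'E'
from h import *
import cv2
s,_=bot.capture("scene");w,_=bot.capture("wrist")
c=lambda im,x,y,w,h,f:cv2.resize(im[y:y+h,x:x+w],None,fx=f,fy=f,interpolation=cv2.INTER_CUBIC)
cv2.imwrite("pics/q.png",np.hstack([c(s,145,190,65,100,6),c(w,210,150,100,150,4)]))
E
```

```text
(no output)
```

View pics/q.png

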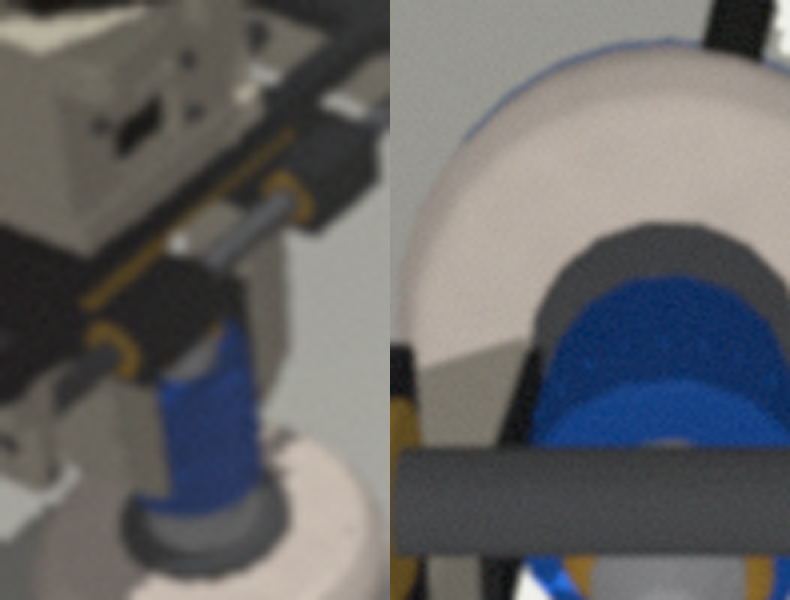

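The foot is at the shoulder, and the brass balls stand out above the rim in the wrist crop at (575,575) and (760,575). I'll press 2 mm more to confirm contact.

Emit:
step_arm --targets '[0,0,0,0.01,0,0,0,0,0,0,0.02,0,0,0,0,0,0,0.02,0,0,0]'

```text
time: 8.12
tool_pos: [533.0, 121.3, 101.6]
tcp_rot: [3.141, -0.002, 0.29]
contact_force: [-4.1, -2.0, 13.8]
grip_width: 36.4
finger_force: 30.0
```

Contact is firm at 13.8 N, so the sleeve is on the shoulder. Release and retreat straight up.

Emit:
step_arm --targets '[0.7,0,0,0,0,0,0,0.7,0,0,0,0,0,0,0.7,0,0,0,0,0,0,0.7,0,0,0,0,0,0,0.7,0,0,0,0,0,0,0.7,0,0,-0.1,0,0,0,0.7,0,0,-0.4,0,0,0,0.7,0,0,-0.8,0,0,0,0.7,0,0,-1,0,0,0,0.7,0,0,-1,0,0,0]'

```text
time: 9.38
tool_pos: [533.5, 121.3, 201.8]
tcp_rot: [3.141, -0.004, 0.29]
contact_force: [-0.5, 0.4, -0.1]
grip_width: 64.2
finger_force: 0.0
```

```bash
python3 - <<'E'
from h import *
import cv2
print(bot.get_obs()['contact_force'])
s,_=bot.capture("scene");w,_=bot.capture("wrist")
c=lambda im,x,y,w,h,f:cv2.resize(im[y:y+h,x:x+w],None,fx=f,fy=f,interpolation=cv2.INTER_CUBIC)
cv2.imwrite("pics/r.png",np.hstack([c(s,145,190,65,100,6),c(w,210,150,100,150,4)]))
E
```

```text
[-0.46836119  0.40368985 -0.07246113]
```

View pics/r.png

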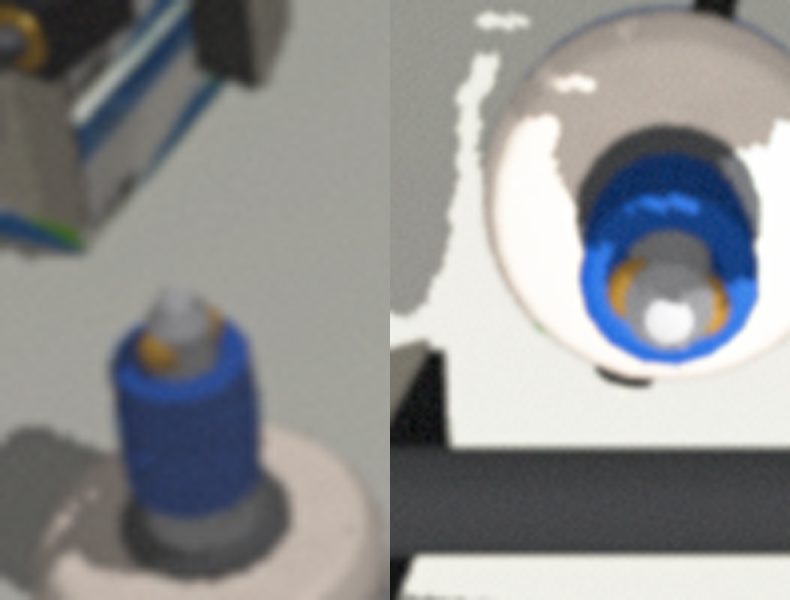

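The sleeve sits upright on the shoulder, both balls are out above its rim, and the gripper is clear.

```bash
python3 -c "
from plant import bot
print(bot.close_job())"
```

```text
the job is handed in; nothing more can be done
None
```

The blue sleeve is clicked home on the spindle's shoulder and released, with both balls out above its rim in the final pictures and the orange sleeve never approached; the job was handed in at about 9.5 s, and no verdict was returned.

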